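# Wedge a stuck forming mould open

### The arm

A 6-joint arm with a two-finger parallel gripper is mounted at the origin on the work surface. World frame = base frame: x ahead of the robot, y to its left, z up, the work surface at z = 0. Lengths are in mm, angles in rad, forces in N, time in s.
With the tool pointing down it reaches from about 275 to 750 mm from the base axis. Payload 10.2 kg.
Tool frame: the origin (TCP) lies midway between the tips of the shut fingers; the grasp point (between the pads) lies 19 mm behind it; z points along the fingers, y is the line along which they close (so a half turn about z gives the same grasp; the last joint's range is limited). The gripper opens to 85 mm and grips with 20 to 120 N. Pads are 22 mm wide; open, the fingers measure 114 mm over their backs; the gripper's body (76 mm by 85 mm) begins 54 mm behind the grasp point. The pads swing forward as they close: fully open they stand 13 mm farther back than shut.
Start: joints at [-1.414, 0.313, 1.498, -0, 1.331, -0.223], TCP at [194.624, -487.599, 231.294] pointing down, gripper open.
Joint ranges: [-2.94, 2.94], [-0.97, 2.17], [0.19, 2.56], [-1.23, 4.37], [0.02, 3.11], [-2.88, 2.88]. Speed limits (rad/s): [2.39, 2.39, 3.01, 3.14, 3.14, 3.14].

### API

Orientations are given as a unit quaternion [w, x, y, z].
In Python, from rig import ctrl gives the robot as it stands.
- The arm moves only by the tool send_rows, never from a script. Its argument "targets" is a list of rows, each a list of 7 numbers: the closure, from -1 (fully open) to 1 (shut), so that 0 is half open, then the shift along the tool's x, y, z in m, then the turn, a rotation vector about the tool's x, y, z in rad. In form: [[claw, dx, dy, dz, ax, ay, az], ...]. A call has exactly 10 rows; each row shifts and turns the commanded pose from where the row before left it, along the tool's axes as they then stand; what a row does not reach is not made up. A row lasts 1/8 s, in which the tool goes at most 62.5 mm and 10.7 degrees, less where a joint would pass 70% of its speed; a pose out of reach is approached as far as the arm can. A call with a gripper value outside its range is refused whole. The fingers move at their own pace and stop on an object; "squeeze" is the grip in N (left out, the last holds). Time passes only in rows, so rows that do not move let the fingers close, or fill a call up. It gives the time, the measured TCP pose, the force, the opening and the grip force at its end, in the units of the state.
- ctrl.sense(): the state, without advancing time (a new reading comes with each control period).
- ctrl.capture(name): name is "side" or "top" or "wrist"; returns a dict with "img" (420x560x3 uint8, red, green, blue), "camera_matrix" (3x3 intrinsics, pixels), "R" (3x3) and "t" (3): a world point X has camera coordinates R X + t. Camera axes: x right, y down, z forward; pixel columns grow to the right and rows downward; lengths in mm; the calibration is good to about 2 mm. A picture is of the moment at which its call begins. There is no depth.
- ctrl.finish_job(): hands the job in; it is judged then, once.
Trained networks look in a picture, given as the dict that the camera call returned (one of the last four; its "shot" number tells which), for a name from the list of things; names that differ only in an ending like _2 or _b are one class to them, and where a whole thing is asked for, a point or a joint stands for the part that bears it (a point fixed in the world has none). Each returns a list of dicts, best first, with "score" (0 to 1); they miss things now and then, are a little off and sometimes report something else, mostly with a low value. They report only what shows in the picture. A call takes as long as a camera call. They do not tell look-alikes from the thing itself.
- ctrl.boxes_of(query, picture): "extent" ([left, top, width, height] in pixels, round what is visible of it).
- ctrl.landmark_of(query, picture): "point" ([column, row] in pixels: a listed point, or the origin of a listed thing).
The state is a dict: "time_s": time; "joints": joint angles; "dq": joint speeds; "tau": joint torques, N m; "eef_pos": TCP position; "ee_rot": TCP orientation; "force": force on the tool from outside, world axes, zero at the start; "wrist_torque": the same for the moment, N m; "grip_width": opening from 0.0 (shut) to 1.0 (fully open); "grip_force": force on a finger pad.
Only numpy, scipy, OpenCV 4.12 (cv2) and the standard library are available. Lean on these libraries where they do the work, as an engineer would, in place of code of your own. Each camera call takes 0.05 s, during which the arm holds its last target. There are 200 camera calls.

### The job

The two-part forming mould has stuck shut under its steel pressing weight: lift the weight off and stand it upright on the cork pad, fully on the pad. Then take the tapered wooden wedge and push its thin end into the pry notch in the front of the mould until the top half has just come free of the base board, with a gap of 3 to 4 mm, and finish with the wedge still gripped and holding the top half up at that gap. Leave everything else on the bench where it is.

Things in the scene. Friction and masses are not known exactly. Their poses are not given: they have to be found in the camera images.
- mould: Forming mould, fixed: plywood base board 240 x 180 x 18 mm; on it, shut, a wooden top half 155 (x) x 124 (y) x 36 mm, its top 54 mm above the bench. Origin: centre of the board's underside, on the bench. x points from the front (side with the pry notch, roughly towards the robot) to the back. The top half covers x -45 to +110, y -62 to +62 mm; the front 75 mm of board is bare.
- mould_top (a joint): Lift of the mould's top half off the base board, in m: 0 shut, growing upward, limit 0.028. Two 10 mm steel dowels fixed in the board at x, y = (-22, 47) and (88, -47) mm keep it level and stick out to 66 mm above the bench. It weighs 0.5 kg, rubs on the dowels with about 2.5 N and sinks back if nothing holds it up.
- pry_notch (a point): Slot under the top half's front face, at the end of a flush steel strip: 40 mm wide, 5 high, 50 deep along the mould's +x. The point is the middle of its mouth, on the board's upper face (18 mm above the bench); axes as the mould's. With the wedge flat on the board the top half starts to lift when the tip is 10 mm inside, then rises 1 mm per 5 mm; the push takes about 12 to 20 N.
- wedge: Beech wedge 130 mm long, 28 wide, 3 thick at the thin end, 29 at the thick end (slope 1 in 5), about 42 g, lying flat on its underside on the bench, thin end away from the robot. Origin: centre of its flat underside; x points to the thin end (+65 mm; thick end -65 mm). The side faces at y = -14 and +14 mm are upright and parallel. Centre of mass at x = -18 mm.
- wedge_tip (a point): Middle of the thin end's lower edge on the wedge, on its underside, 65 mm from its origin; axes as the wedge's.
- weight: Turned steel pressing weight, about 0.75 kg: a disc of 70 mm diameter and 25 mm height, above it a 16 mm neck and a knob of 28 mm diameter from 43 to 60 mm, 62 mm high in all. It starts upright on top of the mould. Origin: centre of its underside; z is its axis, up.
- cork_pad: Fixed square cork pad, 120 x 120 x 5 mm, on the bench. Origin: centre of its underside; its upper face is 5 mm above the bench.
- packing_block: Bystander: straight beech block without taper, 110 x 28 x 20 mm, lying on the bench. Origin: centre of its underside, x along it.
- dye_jar: Bystander: small amber jar with a black cap, 48 mm diameter, 65 mm high. Origin: centre of its underside.
- thread_spool: Bystander: standing spool of waxed thread, 48 mm diameter, 52 mm high. Origin: centre of its underside.
- edge_slicker: Bystander: standing turned dark-wood edge slicker, 34 mm diameter, 78 mm high. Origin: centre of its underside.
- bone_folder: Bystander: flat ivory-coloured folder, 130 x 22 x 5 mm. Origin: centre of its underside, x along it.
- pricking_iron: Bystander: steel pricking iron lying flat, 107 mm long, 26 mm wide, 10 mm high. Origin: on the bench near its middle, x towards its teeth.
- sanding_block: Bystander: wooden sanding block with a cork sole, 90 x 50 x 28 mm. Origin: centre of its underside.
Things that resemble listed ones, but are neither listed nor needed, are in the scene too. Of the things like the weight, leave any that is turquoise; of the rest the larger one is meant.

How it is judged (in metres and radians):
On the way, in this order (a step that is already met when the one before it is completed fails the run):
1. the weight stands upright on the cork pad, let go, the mould still shut (horizontal distance between weight and cork_pad below 0.025 m and z of weight in the frame of cork_pad below 0.009 m and angle between weight's own z axis and vertical below 0.1 rad and contact force between each of the arm, the fingers and weight below 0.2 N and linear speed of weight below 0.03 m/s and value of joint mould_top below 0.001 m), for 0.2 s.
2. the wedge, held in the gripper and pushed into the pry notch, has lifted the top half off the base board (value of joint mould_top between 0.002 and 0.0055 m and contact force between wedge and mould above 3 N and contact force between the fingers and wedge above 3 N and contact force between each of the fingers, the arm and mould below 0.5 N and x of wedge_tip in the frame of pry_notch above 0.005 m and y of wedge_tip in the frame of pry_notch between -0.02 and 0.02 m), for 0.2 s.
At the end, for the whole second after the job is handed in: The top half is at rest 2 to 5.5 mm off the base board, carried by the wedge alone: tip over 5 mm into the notch, within 20 mm of its middle; wedge on mould and fingers on wedge over 3 N; robot off the mould. Weight upright, released, within 25 mm of the pad's centre (all of step 2 and horizontal distance between weight and cork_pad below 0.025 m and z of weight in the frame of cork_pad below 0.009 m and angle between weight's own z axis and vertical below 0.1 rad and contact force between each of the arm, the fingers and weight below 0.2 N and velocity of joint mould_top between -0.004 and 0.004 m/s); the arm keeps its last pose, push and grip.
It fails at once if the top half is forced up more than 10 mm (value of joint mould_top above 0.01 m).
It fails at once if a bystander is pushed more than 25 mm from its place (distance of any of packing_block, dye_jar, thread_spool, edge_slicker, bone_folder, pricking_iron, sanding_block from where it was at the start of the episode above 0.025 m).
It also fails if it takes over 58 s, if anything falls off the work surface, if the arm or the gripper's body presses on something with over 40 N, if the wrist force passes 120 N, or if a joint passes its speed limit or range.

## Working session

There is one attempt and no reset: what is moved stays moved. The work goes in short steps, Python scripts to look and compute and a tool call to move; the robot and the scene stay as the last step left them, time stands still between calls to the robot, and variables do not carry over. Pictures are saved under pics/ and viewed, at most 10 in all, crops included, and the job is handed in when it is done.

Besides the shell and the picture viewer there is one more tool, called as name(argument=value, ...) on one line, values as JSON. send_rows: Moves the arm, as the interface text tells. Its arguments: {"type":"object","properties":{"targets":{"type":"array"},"squeeze":{"type":"number"}},"required":["targets"]}

```bash
mkdir -p pics; ls
cat > h.py <<'E'
import numpy as np, cv2, sys
from rig import ctrl
def ray(p,px,z):
    K=np.array(p["camera_matrix"]);R=np.array(p["R"]);t=np.array(p["t"]).ravel()
    c=-R.T@t; d=R.T@np.linalg.inv(K)@np.array([px[0],px[1],1.])
    return c+d*(z-c[2])/d[2]
def proj(p,X):
    K=np.array(p["camera_matrix"]);q=K@(np.array(p["R"])@np.array(X,float)+np.array(p["t"]).ravel());return q[:2]/q[2]
def save(p,name): cv2.imwrite("pics/"+name,cv2.cvtColor(np.array(p["img"]),cv2.COLOR_RGB2BGR))
E
python3 - <<'E'
from h import *
p=ctrl.capture("top"); save(p,"top1.png")
for q in "mould pry_notch wedge wedge_tip weight cork_pad packing_block dye_jar thread_spool edge_slicker bone_folder pricking_iron sanding_block".split():
    for d in ctrl.landmark_of(q,p)[:3]:
        if d["score"]>.2: print(q,round(d["score"],2),np.round(d["point"]),np.round(ray(p,d["point"],dict(weight=54,pry_notch=18).get(q,0)))[:2])
print(ctrl.sense()); s=ctrl.capture("side"); save(s,"side1.png")
E
```

```text
pics
mould 0.91 [238. 184.] [642. 184.]
pry_notch 0.83 [234. 198.] [594. 192.]
pry_notch 0.33 [345. 213.] [ 567. -143.]
wedge 0.64 [407. 234.] [ 520. -334.]
wedge_tip 0.59 [158. 190.] [607. 428.]
wedge_tip 0.55 [393. 216.] [ 570. -292.]
weight 0.84 [255. 284.] [339. 106.]
weight 0.56 [236. 171.] [667. 189.]
weight 0.53 [186. 190.] [599. 330.]
cork_pad 0.78 [347. 213.] [ 572. -152.]
packing_block 0.84 [360. 164.] [ 731. -188.]
dye_jar 0.79 [326. 164.] [723. -83.]
thread_spool 0.59 [408. 162.] [ 745. -335.]
bone_folder 0.75 [296. 270.] [392.  -8.]
bone_folder 0.4 [159. 191.] [605. 425.]
pricking_iron 0.53 [161. 188.] [616. 421.]
sanding_block 0.67 [169. 247.] [436. 373.]
{'time_s': 0.7, 'joints': array([-1.41437866e+00,  3.12901586e-01,  1.49768511e+00, -4.76989698e-06,
        1.33101891e+00, -2.23394224e-01]), 'dq': array([-3.91791967e-04,  2.38356812e-04, -1.04043579e-03,  1.06262949e-03,
        8.72968051e-05,  5.06673979e-04]), 'tau': array([ 1.44949900e-03, -4.12096989e+01, -2.59875834e+01, -1.71500246e-04,
        4.92410290e-04, -1.38652013e-05]), 'eef_pos': array([ 194.63296894, -487.59603473,  231.2989759 ]), 'ee_rot': array([-6.55048372e-06,  9.82021887e-01,  1.88767088e-01, -2.09856670e-06]), 'force': array([ 0.28854236, -0.31367277,  0.7755996 ]), 'wrist_torque': array([-0.00019748, -0.0917987 ,  0.0080508 ]), 'grip_force': 0.0, 'grip_width': 1.0006941644961953}
```

View pics/top1.png

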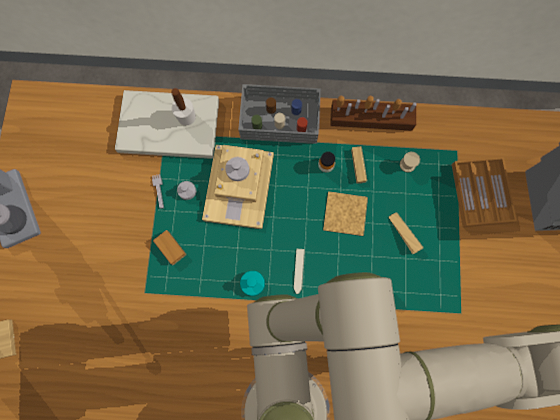

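View pics/side1.png

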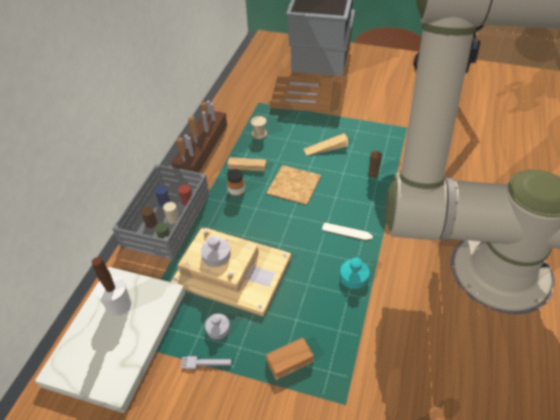

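Weight candidates in the top view are the steel one on the mould (237,169), a small steel one (187,190) and a turquoise one (252,284). I choose the one on the mould, since it is the larger of the two that aren't turquoise. Wedge candidates are the tapered piece at (406,233) and the straight packing block at (360,164); I choose the tapered one. The edge slicker shows only in the side view, at (375,163). The first move goes over the pad and looks from there.

send_rows(targets=[[-1, 0.045, -0.016, -0.003, 0, 0, 0], [-1, 0.045, -0.016, -0.003, 0, 0, 0], [-1, 0.045, -0.016, -0.003, 0, 0, 0], [-1, 0.045, -0.016, -0.003, 0, 0, 0], [-1, 0.045, -0.016, -0.003, 0, 0, 0], [-1, 0.045, -0.016, -0.003, 0, 0, 0], [-1, 0.045, -0.016, -0.003, 0, 0, 0], [-1, 0.045, -0.016, -0.003, 0, 0, 0], [-1, 0.045, -0.016, -0.003, 0, 0, 0], [-1, 0.03, -0.01, 0, 0, 0, 0]])

```text
time_s: 2.0
eef_pos: [542.8, -181.7, 258.5]
ee_rot: [0.0, 0.982, 0.189, 0.0]
force: [0.7, -0.9, -1.1]
grip_width: 1.003
grip_force: 0.0
```

Run:
```python
from h import *
w=ctrl.capture("wrist"); save(w,"w1.png")
R=np.array(w["R"]);print("cam",-R.T@np.array(w["t"]).ravel(),"fwd",R[2],"right",R[0])
for q,z in [("cork_pad",0),("wedge",0),("wedge_tip",0)]:
    for d in ctrl.landmark_of(q,w)[:2]: print("wrist",q,round(d["score"],2),np.round(d["point"]),np.round(ray(w,d["point"],z),1)[:2])
t=ctrl.capture("top")
for q,z in [("edge_slicker",0),("mould",0),("pry_notch",18),("weight",54),("cork_pad",0),("wedge",0),("wedge_tip",0)]:
    for d in ctrl.landmark_of(q,t)[:2]: print("top",q,round(d["score"],2),np.round(d["point"]),np.round(ray(t,d["point"],z),1)[:2])
im=cv2.cvtColor(np.array(t["img"]),cv2.COLOR_RGB2BGR)[130:300,140:440]
cv2.imwrite("pics/both.png",np.vstack([cv2.resize(im,(560,317),interpolation=cv2.INTER_CUBIC),cv2.resize(cv2.imread("pics/w1.png"),(373,280)) @np.eye(3) if 0 else cv2.copyMakeBorder(cv2.resize(cv2.imread("pics/w1.png"),(373,280)),0,0,0,187,cv2.BORDER_CONSTANT)]))
print(ctrl.sense()["eef_pos"])
```

```text
cam [ 608.47814284 -154.70128313  400.63469361] fwd [-0.25459608 -0.1023965  -0.96161104] right [ 3.71332103e-01 -9.28499951e-01  5.56818839e-04]
wrist cork_pad 0.63 [267. 143.] [ 569.9 -146.9]
wrist wedge 0.58 [374. 224.] [ 521.7 -321.8]
wrist wedge 0.28 [461.  71.] [ 736.4 -332.1]
wrist wedge_tip 0.66 [370. 181.] [ 574.8 -290.7]
top edge_slicker 0.7 [379. 287.] [ 356.7 -251. ]
top mould 0.72 [240. 199.] [595.1 175.5]
top mould 0.68 [239. 185.] [638.9 181.9]
top pry_notch 0.89 [237. 199.] [590.9 181.8]
top pry_notch 0.59 [345. 213.] [ 567.3 -144.3]
top weight 0.8 [237. 170.] [671.2 186.9]
top weight 0.7 [236. 199.] [580.  181.2]
top cork_pad 0.65 [347. 214.] [ 570. -152.]
top wedge 0.78 [406. 232.] [ 524.6 -329.6]
top wedge_tip 0.84 [394. 213.] [ 581.9 -295.1]
top wedge_tip 0.54 [237. 200.] [592.  184.1]
[ 541.29084588 -183.68463377  258.42667627]
```

View pics/both.png

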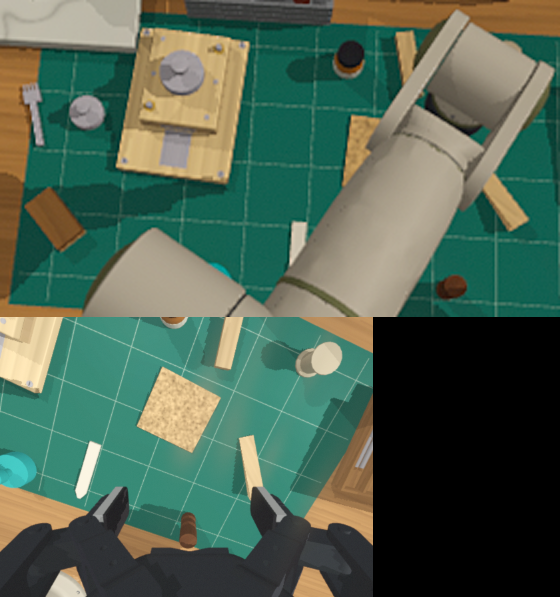

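The enlarged top view shows the weight on the mould at crop (181,73). It is clearly bigger than the small steel one at (87,112). In the wrist view the pad is at (267,140) and the tapered wedge at (374,224). Next I go above the weight.

send_rows(targets=[[-1, 0.0255, -0.0328, 0.002, 0, 0, 0], [-1, 0.0255, -0.0328, 0.002, 0, 0, 0], [-1, 0.0255, -0.0328, 0.002, 0, 0, 0], [-1, 0.0255, -0.0328, 0.002, 0, 0, 0], [-1, 0.0255, -0.0328, 0.002, 0, 0, 0], [-1, 0.0255, -0.0328, 0.002, 0, 0, 0], [-1, 0.0255, -0.0328, 0.002, 0, 0, 0], [-1, 0.0255, -0.0328, 0.002, 0, 0, 0], [-1, 0.0255, -0.0328, 0.002, 0, 0, 0], [-1, 0, 0, 0, 0, 0, 0]])

```text
time_s: 3.85
eef_pos: [645.2, 178.3, 239.5]
ee_rot: [-0.0, 0.982, 0.19, -0.0]
force: [-0.3, -0.3, 0.8]
grip_width: 0.998
grip_force: 0.0
```

Run:
```python
from h import *
w=ctrl.capture("wrist"); save(w,"w2.png")
np.savez("w2.npz",**{k:w[k] for k in("img","camera_matrix","R","t")})
for q,z in [("weight",54),("mould",0),("pry_notch",18)]:
    for d in ctrl.landmark_of(q,w)[:2]: print("wrist",q,round(d["score"],2),np.round(d["point"]),np.round(ray(w,d["point"],z),1)[:2])
for d in ctrl.boxes_of("weight",w)[:2]: print(d)
t=ctrl.capture("top"); np.savez("t2.npz",**{k:t[k] for k in("img","camera_matrix","R","t")})
for q,z in [("cork_pad",0),("wedge",0),("wedge_tip",0)]:
    for d in ctrl.landmark_of(q,t)[:1]: print("top",q,round(d["score"],2),np.round(d["point"]),np.round(ray(t,d["point"],z),1)[:2])
# colour segmentation: non-mat blobs in the top view
hsv=cv2.cvtColor(np.array(t["img"]),cv2.COLOR_RGB2HSV)
m=((hsv[...,0]<28)&(hsv[...,1]>60)&(hsv[...,2]>110)).astype(np.uint8)
n,l,st,c=cv2.connectedComponentsWithStats(m)
for i in range(1,n):
    if 150<st[i,4]<6000 and 300<c[i][0]<440 and 140<c[i][1]<300:
        r=cv2.minAreaRect(np.argwhere(l==i)[:,::-1].astype(np.float32)); print("blob",c[i].round(1),r,np.round(ray(t,c[i],5)[:2],1),[np.round(ray(t,q,0)[:2]) for q in cv2.boxPoints(r)])
print(ctrl.sense()["eef_pos"])
```

```text
wrist weight 0.77 [152. 152.] [625.2 321.5]
wrist weight 0.61 [289. 161.] [670.1 183.6]
wrist mould 0.75 [278. 183.] [632.5 182.8]
wrist pry_notch 0.84 [262. 218.] [588.2 185.8]
{'extent': [121.9, 133.2, 52.5, 43.6], 'score': 0.8}
{'extent': [256.5, 126.7, 66.2, 74.6], 'score': 0.68}
top cork_pad 0.86 [346. 212.] [ 575.8 -149.4]
top wedge 0.59 [406. 233.] [ 523.1 -330.2]
top wedge_tip 0.79 [392. 214.] [ 577.7 -287.5]
blob [359.  163.7] ((359.02703857421875, 163.6621551513672), (35.18137741088867, 9.699538230895996), 80.53767395019531) [ 729.8 -183.8] [array([ 785., -159.]), array([ 792., -189.]), array([ 680., -210.]), array([ 673., -180.])]
blob [410.  160.9] ((409.4615783691406, 161.6923065185547), (15.380305290222168, 20.589765548706055), 29.744882583618164) [ 749.  -341.3] [array([ 729., -304.]), array([ 790., -336.]), array([ 767., -377.]), array([ 707., -346.])]
blob [345.2 213.3] ((345.3357238769531, 213.2048797607422), (40.714111328125, 39.227874755859375), 7.765166282653809) [ 569.8 -146.2] [array([516., -80.]), array([638., -91.]), array([ 628., -215.]), array([ 506., -202.])]
blob [405.7 233.3] ((405.2691955566406, 232.15380859375), (44.93071746826172, 12.480754852294922), 56.30992889404297) [ 519.8 -328.2] [array([ 568., -275.]), array([ 591., -306.]), array([ 482., -381.]), array([ 459., -350.])]
[645.2697935  175.32770785 240.51108068]
```

View pics/w2.png

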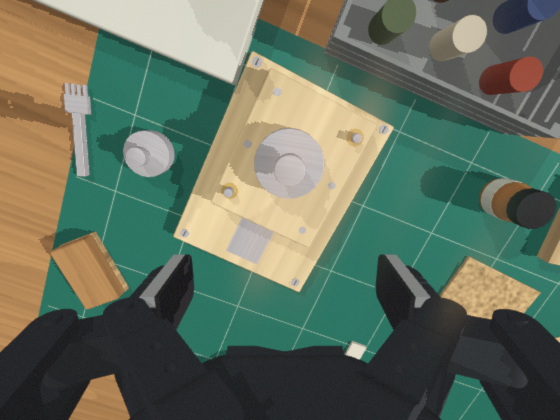

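The wrist view shows the weight's disc centred at (289,163), its knob top at (290,170), and the board corners at (253,53), (393,128), (299,291) and (175,235). The steel strip is at (249,241).

Run:
```python
from h import *
from scipy.optimize import least_squares
w=np.load("w2.npz")
print("knob",ray(w,(290,170),116)[:2],"disc",ray(w,(289,163),79)[:2])
c=[ray(w,p,18)[:2] for p in [(253,53),(393,128),(299,291),(175,235)]]; print(np.round(c))
loc=np.array([[120,90],[120,-90],[-120,-90],[-120,90]])
def pose(v): a=v[2]; return np.array([[np.cos(a),-np.sin(a)],[np.sin(a),np.cos(a)]])
f=lambda v:(loc@pose(v).T+v[:2]-c).ravel()
r=least_squares(f,[640,183,-.17]);print("mould",r.x,"res",np.round(r.fun,1),"notch",r.x[:2]+pose(r.x)@[-45,0])
```

```text
knob [670.99364336 184.23156645] disc [671.47694602 184.81258965]
[[759. 261.]
 [745.  85.]
 [510. 104.]
 [526. 280.]]
mould [ 6.34922172e+02  1.82574632e+02 -8.05954766e-02] res [ 3.   1.5  2.2 -2.2 -2.2 -1.4 -3.1  2.1] notch [590.06824501 186.19750292]
```

send_rows(targets=[[-1, 0.0135, 0.0005, 0.02, 0, 0, 0], [-1, 0.0135, 0.0005, 0.025, 0, 0, 0], [-1, 0, 0, 0.03, 0, 0, 0], [-1, 0, 0, 0.03, 0, 0, 0], [-1, 0, 0, 0.025, 0, 0, 0], [-1, 0, 0, 0.015, 0, 0, 0], [-1, 0, 0, 0.01, 0, 0, 0], [-1, 0, 0, 0, 0, 0, 0], [1, 0, 0, 0, 0, 0, 0], [1, 0, 0, 0, 0, 0, 0]], squeeze=50)

```text
time_s: 5.55
eef_pos: [671.0, 185.1, 86.1]
ee_rot: [0.0, 0.982, 0.189, 0.001]
force: [0.1, -0.1, 0.5]
grip_width: 0.606
grip_force: 0.0
```

send_rows(targets=[[1, 0, 0, 0, 0, 0, 0], [1, 0, 0, 0, 0, 0, 0], [1, 0, 0, 0, 0, 0, 0], [1, 0, 0, -0.005, 0, 0, 0], [1, 0, 0, -0.01, 0, 0, 0], [1, 0, 0, -0.02, 0, 0, 0], [1, 0, 0, -0.025, 0, 0, 0], [1, 0, 0, -0.02, 0, 0, 0], [1, 0, 0, -0.01, 0, 0, 0], [1, 0, 0, 0, 0, 0, 0]])

```text
time_s: 6.8
eef_pos: [670.7, 185.1, 175.5]
ee_rot: [-0.0, 0.982, 0.189, 0.0]
force: [-0.1, 0.6, -7.4]
grip_width: 0.304
grip_force: 49.9
```

send_rows(targets=[[1, -0.012, 0.015, 0, 0, 0, 0], [1, -0.024, 0.0301, 0, 0, 0, 0], [1, -0.024, 0.0301, 0, 0, 0, 0], [1, -0.024, 0.0301, 0, 0, 0, 0], [1, -0.024, 0.0301, 0.01, 0, 0, 0], [1, -0.024, 0.0301, 0.015, 0, 0, 0], [1, -0.024, 0.0301, 0.02, 0, 0, 0], [1, -0.024, 0.0301, 0.02, 0, 0, 0], [1, -0.024, 0.0301, 0.015, 0, 0, 0], [1, -0.0124, 0.0152, 0.01, 0, 0, 0]])

```text
time_s: 8.05
eef_pos: [569.0, -148.2, 83.8]
ee_rot: [-0.001, 0.982, 0.188, -0.001]
force: [0.1, -0.5, -6.2]
grip_width: 0.31
grip_force: 50.2
```

Run:
```python
from h import *
w=ctrl.capture("wrist"); save(w,"w3.png")
hsv=cv2.cvtColor(np.array(w["img"]),cv2.COLOR_RGB2HSV)
for q,z in [("cork_pad",0),("weight",80)]:
    for d in ctrl.landmark_of(q,w)[:2]: print("wrist",q,round(d["score"],2),np.round(d["point"]),np.round(ray(w,d["point"],z),1)[:2])
print(ctrl.sense()["eef_pos"],ctrl.sense()["force"])
for s in [(1,1),(1,-1),(-1,-1),(-1,1)]: pass
np.savez("w3.npz",**{k:w[k] for k in("img","camera_matrix","R","t")})
```

```text
wrist cork_pad 0.33 [456. 332.] [ 523.3 -324.8]
wrist weight 0.68 [289. 240.] [ 579.5 -145.8]
[ 569.77057396 -147.02819592   84.54573412] [ 0.52660049  0.56656006 -6.66954585]
```

View pics/w3.png

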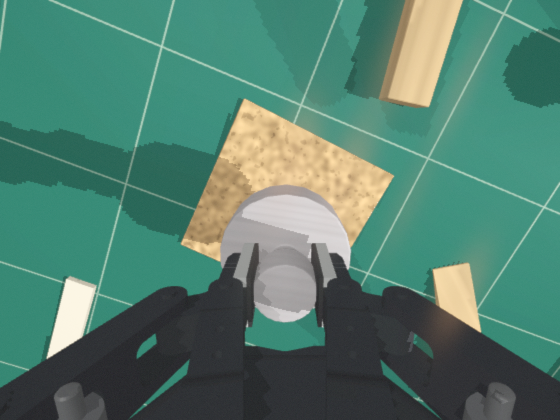

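The picture shows the pad's visible corners at (244,100), (393,177) and (182,242). The weight hangs upright in the grip over the pad.

Run:
```python
from h import *
w=np.load("w3.npz")
a,b,c=[ray(w,p,5)[:2] for p in [(244,100),(393,177),(182,242)]];print(a,b,c,"centre",(b+c)/2, np.linalg.norm(a-b),np.linalg.norm(a-c))
```

```text
[634.45431669 -91.93729068] [ 624.35162412 -210.18507404] [518.84012598 -82.25223619] centre [ 571.59587505 -146.21865512] 118.6785687006631 116.01914227655868
```

send_rows(targets=[[1, 0.001, 0, 0.02, 0, 0, 0], [1, 0, 0, 0.015, 0, 0, 0], [1, 0, 0, 0.007, 0, 0, 0], [1, 0, 0, 0.003, 0, 0, 0], [1, 0, 0, 0.002, 0, 0, 0], [1, 0, 0, 0, 0, 0, 0], [0, 0, 0, 0, 0, 0, 0], [-0.5, 0, 0, 0, 0, 0, 0], [-0.5, 0, 0, 0, 0, 0, 0], [-0.5, 0, 0, 0, 0, 0, 0]])

```text
time_s: 9.45
eef_pos: [571.3, -146.6, 38.6]
ee_rot: [0.0, 0.982, 0.189, 0.0]
force: [-0.2, 0.7, -0.5]
grip_width: 0.753
grip_force: 0.0
```

The weight is released. Next I rise and move over the wedge, turning to its direction.

send_rows(targets=[[-1, 0, 0, -0.02, 0, 0, 0], [-1, 0, 0, -0.04, 0, 0, 0], [-1, 0, 0, -0.04, 0, 0, 0], [-1, -0.0286, 0.0317, -0.01, 0, 0, 0], [-1, -0.0286, 0.0317, 0, 0, 0, 0], [-1, -0.0286, 0.0317, 0, 0, 0, 0], [-1, -0.0286, 0.0317, 0, 0, 0, 0], [-1, -0.0286, 0.0317, 0, 0, 0, 0], [-1, 0, 0, 0, 0, 0, -0.12], [-1, 0, 0, 0, 0, 0, -0.12]])

```text
time_s: 10.7
eef_pos: [496.7, -347.3, 148.2]
ee_rot: [-0.0, 0.952, 0.306, 0.0]
force: [0.4, 0.0, -0.6]
grip_width: 0.998
grip_force: 0.0
```

Run:
```python
from h import *
w=ctrl.capture("wrist"); save(w,"w4.png")
np.savez("w4.npz",**{k:w[k] for k in("img","camera_matrix","R","t")})
for q,z in [("wedge",0),("wedge_tip",0)]:
    for d in ctrl.landmark_of(q,w)[:2]: print("wrist",q,round(d["score"],2),np.round(d["point"]),np.round(ray(w,d["point"],z),1)[:2])
t=ctrl.capture("top")
for d in ctrl.landmark_of("weight",t)[:3]: print("top",round(d["score"],2),np.round(ray(t,d["point"],5),1)[:2])
print(ctrl.sense()["eef_pos"],ctrl.sense()["ee_rot"])
```

```text
wrist wedge 0.79 [282. 157.] [ 522.7 -325. ]
wrist wedge_tip 0.87 [284.  81.] [ 578.6 -288.1]
top 0.77 [ 579.9 -144.6]
top 0.72 [607.4 340. ]
top 0.71 [340.2 115.2]
[ 497.10441523 -346.63254404  148.35592601] [1.98039895e-05 9.52684353e-01 3.03961383e-01 6.57125762e-06]
```

View pics/w4.png

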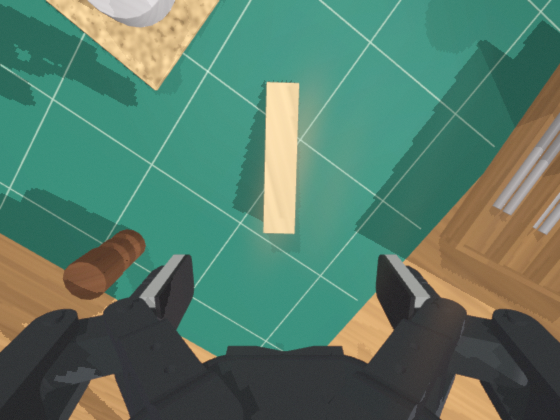

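The view shows the wedge with its thin end at about (283,83) and its thick end's top edge at about (280,233).

Run:
```python
from h import *
w=np.load("w4.npz")
a=ray(w,(283.5,82.5),3)[:2]; b=ray(w,(279.5,233.5),29)[:2]; d=a-b; L=np.hypot(*d); u=d/L
ang=np.arctan2(d[1],d[0]); g=(a+b)/2-30*u
print(a,b,L,"yaw",ang,"grip",g)
t0=2*np.arctan2(.30396,.95268);e=np.array([497.10,-346.63]);D=g-e
print("tool ang",t0,"turn az",t0-ang,"dx,dy",D@[np.cos(t0),np.sin(t0)],D@[np.sin(t0),-np.cos(t0)])
```

```text
[ 576.87307631 -288.43187013] [ 468.86147586 -361.3606074 ] 130.3269218162342 yaw 0.5938826300798603 grip [ 498.00404776 -341.68373046]
tool ang 0.6176960892372086 turn az 0.023813459157348338 dx,dy 3.6016673816138822 -3.5086859052832344
```

send_rows(targets=[[-1, 0.0036, -0.0035, 0.015, 0, 0, 0.024], [-1, 0, 0, 0.03, 0, 0, 0], [-1, 0, 0, 0.035, 0, 0, 0], [-1, 0, 0, 0.035, 0, 0, 0], [-1, 0, 0, 0.02, 0, 0, 0], [-1, 0, 0, 0.008, 0, 0, 0], [-1, 0, 0, 0.003, 0, 0, 0], [1, 0, 0, 0, 0, 0, 0], [1, 0, 0, 0, 0, 0, 0], [1, 0, 0, 0, 0, 0, 0]], squeeze=80)

```text
time_s: 12.2
eef_pos: [498.1, -341.9, 2.8]
ee_rot: [0.0, 0.956, 0.293, 0.0]
force: [0.7, -0.3, 0.7]
grip_width: 0.378
grip_force: 0.0
```

send_rows(targets=[[1, 0, 0, 0, 0, 0, 0], [1, 0, 0, 0, 0, 0, 0], [1, 0, 0, -0.02, 0, 0, 0], [1, 0, 0, -0.04, 0, 0, 0], [1, 0, 0, -0.04, 0, 0, 0], [1, 0.0253, -0.0419, 0, 0, 0, 0], [1, 0.0253, -0.0419, 0, 0, 0, 0], [1, 0.0253, -0.0419, 0, 0, 0, 0], [1, 0.0253, -0.0419, 0, 0, 0, 0], [1, 0.0253, -0.0419, 0, 0, 0, 0]])

```text
time_s: 13.45
eef_pos: [484.9, -95.9, 103.4]
ee_rot: [0.0, 0.956, 0.293, 0.0]
force: [-0.4, 1.1, 0.6]
grip_width: 0.308
grip_force: 78.9
```

send_rows(targets=[[1, 0.0253, -0.0419, 0, 0, 0, 0], [1, 0.0253, -0.0419, 0, 0, 0, 0], [1, 0.0253, -0.0419, 0, 0, 0, 0], [1, 0.0253, -0.0419, 0, 0, 0, 0], [1, 0.0253, -0.0419, 0, 0, 0, 0], [1, 0.0253, -0.0419, 0, 0, 0, 0], [1, 0, 0, 0, 0, 0, 0.171], [1, 0, 0, 0, 0, 0, 0.171], [1, 0, 0, 0, 0, 0, 0.171], [1, 0, 0, 0, 0, 0, 0.171]])

```text
time_s: 14.7
eef_pos: [469.7, 195.9, 103.3]
ee_rot: [-0.0, 0.999, -0.047, 0.0]
force: [0.4, -0.4, -0.4]
grip_width: 0.308
grip_force: 78.9
```

Run:
```python
from h import *
w=ctrl.capture("wrist"); save(w,"w5.png")
np.savez("w5.npz",**{k:w[k] for k in("img","camera_matrix","R","t")})
for q,z in [("pry_notch",18),("wedge_tip",100),("wedge",100),("mould",0)]:
    for d in ctrl.landmark_of(q,w)[:2]: print("wrist",q,round(d["score"],2),np.round(d["point"]),np.round(ray(w,d["point"],z),1)[:2])
s=ctrl.sense();print(s["eef_pos"],s["ee_rot"],s["joints"].round(2),s["force"].round(1))
```

```text
wrist pry_notch 0.8 [284.  39.] [589.4 185.8]
wrist wedge_tip 0.97 [284.  54.] [565.6 188. ]
wrist wedge_tip 0.65 [283. 200.] [501.1 194.8]
wrist wedge 0.64 [284. 202.] [499.8 194.3]
[469.7124353  195.86839512 102.77398756] [-6.85059624e-05  9.99097463e-01 -4.24757803e-02  2.52258036e-04] [0.16 0.42 1.71 0.   1.01 1.82] [-0.5 -0.2 -0.1]
```

View pics/w5.png

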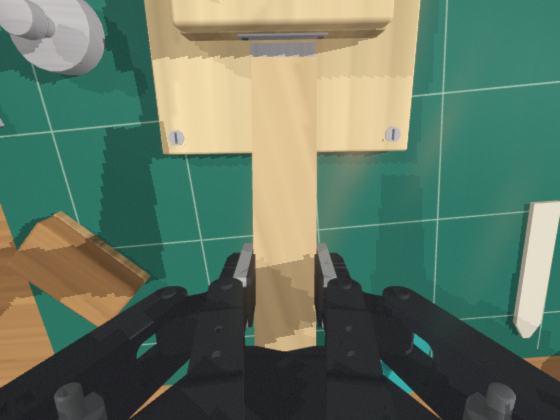

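The view shows the gripped wedge with its tip at (284,55). It is lined up with the notch, whose lip is at (240–327, 37). The board's front corners are at (163,154) and (408,149).

Run:
```python
from h import *
w=np.load("w5.npz")
l=ray(w,(163,154),18)[:2]; r=ray(w,(408,149.5),18)[:2]; d=l-r
m=(l+r)/2; yaw=np.arctan2(-d[0],d[1]); u=np.array([np.cos(yaw),np.sin(yaw)]); v=np.array([-u[1],u[0]])
print(l,r,np.hypot(*d),"yaw",yaw,"notch from board",m+75*u)
n=ray(w,(284,40),18)[:2]; tip=ray(w,(285,55.5),101)[:2]
print("lip L/R",ray(w,(240,37),23)[:2],ray(w,(327,37),23)[:2],"tip",tip,"edges",ray(w,(251,56),101)[:2],ray(w,(318,56),101)[:2])
for q in (n,m+75*u): print("to notch in mould axes",(q-tip)@u,(q-tip)@v)
```

```text
[522.16221539 281.51634028] [508.51411274 102.93975622] 179.0973676006186 yaw -0.07627888112938093 notch from board [590.1200773  186.51267838]
lip L/R [592.2024175  214.52489449] [586.87321127 158.28900126] tip [565.00820499 187.87057774] edges [566.18686779 202.382564  ] [563.48025673 173.82157723]
to notch in mould axes 23.883368792054277 0.1054245830785578
to notch in mould axes 25.14233004912748 0.559697677288394
```

send_rows(targets=[[1, 0, 0, 0.015, 0, 0, 0], [1, 0, 0, 0.02, 0, 0, 0], [1, 0, 0, 0.02, 0, 0, 0], [1, 0, 0, 0.015, 0, 0, 0], [1, 0, 0, 0.006, 0, 0, 0], [1, 0, 0, 0.003, 0, 0, 0], [1, 0, 0, 0.0015, 0, 0, 0], [1, 0, 0, 0.001, 0, 0, 0], [1, 0, 0, 0.0005, 0, 0, 0], [1, 0, 0, 0, 0, 0, 0]])

```text
time_s: 16.2
eef_pos: [469.8, 195.9, 20.7]
ee_rot: [-0.0, 0.999, -0.044, 0.0]
force: [-1.9, -1.1, 4.7]
grip_width: 0.312
grip_force: 79.5
```

send_rows(targets=[[1, 0.004, 0, 0, 0, 0, 0], [1, 0.005, 0, 0, 0, 0, 0], [1, 0.005, 0, 0, 0, 0, 0], [1, 0.005, 0, 0, 0, 0, 0], [1, 0.004, 0, 0, 0, 0, 0], [1, 0.003, 0, 0, 0, 0, 0], [1, 0.002, 0, 0, 0, 0, 0], [1, 0.002, 0, 0, 0, 0, 0], [1, 0.001, 0, 0, 0, 0, 0], [1, 0, 0, 0, 0, 0, 0]], squeeze=100)

```text
time_s: 17.45
eef_pos: [500.0, 193.4, 21.0]
ee_rot: [-0.0, 0.999, -0.044, -0.001]
force: [-6.9, 0.9, 12.0]
grip_width: 0.303
grip_force: 103.1
```

send_rows(targets=[[1, 0, 0, -0.0003, 0, 0, 0], [1, 0, 0, 0, 0, 0, 0], [1, 0.001, 0, 0, 0, 0, 0], [1, 0.001, 0, 0, 0, 0, 0], [1, 0.001, 0, 0, 0, 0, 0], [1, 0.001, 0, 0, 0, 0, 0], [1, 0.001, 0, 0, 0, 0, 0], [1, 0.001, 0, 0, 0, 0, 0], [1, 0, 0, 0, 0, 0, 0], [1, 0, 0, 0, 0, 0, 0]])

```text
time_s: 18.7
eef_pos: [505.4, 192.9, 21.1]
ee_rot: [0.0, 0.999, -0.044, -0.001]
force: [-8.9, 0.7, 11.1]
grip_width: 0.305
grip_force: 103.1
```

send_rows(targets=[[1, 0.001, 0, 0, 0, 0, 0], [1, 0.0012, 0, 0, 0, 0, 0], [1, 0.0012, 0, 0, 0, 0, 0], [1, 0.0012, 0, 0, 0, 0, 0], [1, 0.0012, 0, 0, 0, 0, 0], [1, 0.0012, 0, 0, 0, 0, 0], [1, 0.001, 0, 0, 0, 0, 0], [1, 0, 0, 0, 0, 0, 0], [1, 0, 0, 0, 0, 0, 0], [1, 0, 0, 0, 0, 0, 0]])

```text
time_s: 19.95
eef_pos: [509.8, 192.6, 21.1]
ee_rot: [0.0, 0.999, -0.044, -0.006]
force: [-27.9, 2.2, 26.3]
grip_width: 0.301
grip_force: 105.0
```

Run:
```python
from h import *
w=ctrl.capture("wrist"); save(w,"w6.png")
np.savez("w6.npz",**{k:w[k] for k in("img","camera_matrix","R","t")})
s=ctrl.sense();print(s["eef_pos"],s["force"].round(1),s["grip_force"])
s=ctrl.capture("side")
cv2.imwrite("pics/c6.png",np.vstack([cv2.resize(cv2.cvtColor(np.array(s["img"]),cv2.COLOR_RGB2BGR)[210:330,160:320],(400,300),interpolation=cv2.INTER_CUBIC),cv2.resize(cv2.imread("pics/w6.png"),(400,300))]))
```

```text
[509.76959628 192.6760054   21.05749659] [-27.7   1.6  26.1] 105.01096487045288
```

View pics/c6.png

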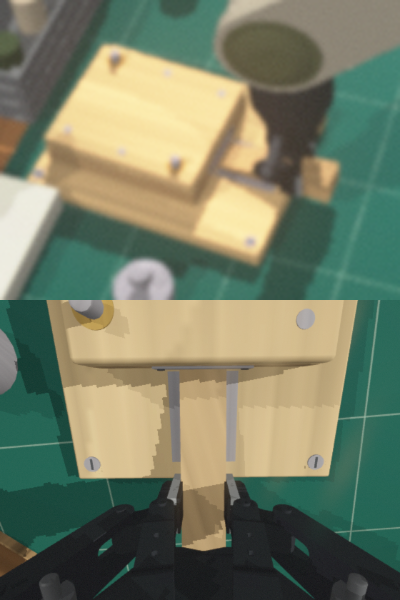

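The top half sits square and the wedge is inside the notch, with its sides parallel to the steel strip edges. The tool is pressing down about 26 N, which adds friction, so I unload it vertically.

send_rows(targets=[[1, 0, 0, -0.0003, 0, 0, 0], [1, 0, 0, -0.0003, 0, 0, 0], [1, 0, 0, -0.0003, 0, 0, 0], [1, 0, 0, -0.0003, 0, 0, 0], [1, 0, 0, 0, 0, 0, 0], [1, 0, 0, 0, 0, 0, 0], [1, 0, 0, 0, 0, 0, 0], [1, 0, 0, 0, 0, 0, 0], [1, 0, 0, 0, 0, 0, 0], [1, 0, 0, 0, 0, 0, 0]])

```text
time_s: 21.3
eef_pos: [510.8, 192.4, 21.1]
ee_rot: [0.0, 0.999, -0.044, -0.005]
force: [-16.6, 3.7, 9.8]
grip_width: 0.301
grip_force: 102.8
```

Run:
```python
from h import *
s=ctrl.sense();print(s["eef_pos"],s["ee_rot"].round(4),s["force"].round(1),s["wrist_torque"].round(2),s["time_s"])
```

```text
[510.76142581 192.44886235  21.10009707] [ 3.00e-04  9.99e-01 -4.37e-02 -4.50e-03] [-16.6   3.7   9.8] [0.42 2.44 0.03] 21.3
```

send_rows(targets=[[1, 0, 0, -0.0003, 0, 0, 0], [1, 0.001, 0, -0.0001, 0, 0, 0], [1, 0.001, 0, -0.0001, 0, 0, 0], [1, 0.001, 0, -0.0001, 0, 0, 0], [1, 0.001, 0, -0.0001, 0, 0, 0], [1, 0.001, 0, 0, 0, 0, 0], [1, 0.001, 0, 0, 0, 0, 0], [1, 0.001, 0, 0, 0, 0, 0], [1, 0, 0, 0, 0, 0, 0], [1, 0, 0, 0, 0, 0, 0]])

```text
time_s: 22.55
eef_pos: [518.1, 191.5, 21.3]
ee_rot: [0.0, 0.999, -0.044, -0.004]
force: [-12.7, 1.7, 3.6]
grip_width: 0.304
grip_force: 102.1
```

Run:
```python
from h import *
s=ctrl.sense();print(s["eef_pos"],s["ee_rot"].round(4),s["force"].round(1),s["wrist_torque"].round(2),s["time_s"])
w=ctrl.capture("wrist"); save(w,"w7.png")
np.savez("w7.npz",**{k:w[k] for k in("img","camera_matrix","R","t")})
```

```text
[518.13004103 191.50554591  21.28005164] [ 4.00e-04  9.99e-01 -4.38e-02 -4.20e-03] [-12.7   1.7   3.6] [ 0.16  1.87 -0.  ] 22.55
```

View pics/w7.png

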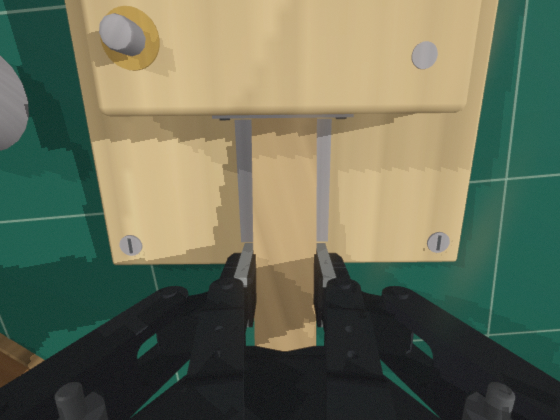

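The wedge is well inside the notch with no slip in the grip; its thick end is still at row 350. The lift is about 2.8 mm, so I add 3.5 mm of push.

send_rows(targets=[[1, 0.001, 0, 0, 0, 0, 0], [1, 0.001, 0, 0, 0, 0, 0], [1, 0.001, 0, 0, 0, 0, 0], [1, 0.0005, 0, 0, 0, 0, 0], [1, 0, 0, 0, 0, 0, 0], [1, 0, 0, 0, 0, 0, 0], [1, 0, 0, 0, 0, 0, 0], [1, 0, 0, 0, 0, 0, 0], [1, 0, 0, 0, 0, 0, 0], [1, 0, 0, 0, 0, 0, 0]])

```text
time_s: 23.85
eef_pos: [521.6, 191.2, 21.3]
ee_rot: [0.0, 0.999, -0.044, -0.004]
force: [-13.8, 1.3, 2.7]
grip_width: 0.299
grip_force: 102.1
```

Run:
```python
from h import *
from scipy.optimize import brentq
s=ctrl.sense();print(s["eef_pos"],s["force"].round(1),s["grip_force"],s["time_s"])
# top-half front face edge: row seen at its top edge centre, before (w5) and now; lift from tip depth
w=ctrl.capture("wrist"); save(w,"w8.png")
for q,z in [("pry_notch",18),("wedge",18)]:
    for d in ctrl.landmark_of(q,w)[:1]: print(q,round(d["score"],2),np.round(d["point"]),np.round(ray(w,d["point"],z),1)[:2])
t=ctrl.capture("side")
for d in ctrl.landmark_of("weight",t)[:3]: print("weight",round(d["score"],2),np.round(ray(t,d["point"],5),1)[:2])
c=cv2.cvtColor(np.array(w["img"]),cv2.COLOR_RGB2BGR)[0:260,60:500]
k=cv2.cvtColor(np.array(t["img"]),cv2.COLOR_RGB2BGR)[140:330,160:380]
cv2.imwrite("pics/c8.png",np.vstack([cv2.resize(c,(500,295)),cv2.resize(k,(500,300))]))
```

```text
[521.59066077 191.1997945   21.27188478] [-13.8   1.3   2.7] 102.0721185207367 23.85
pry_notch 0.58 [282. 124.] [588.8 187.6]
wedge 0.65 [285. 202.] [552.1 189.6]
weight 0.77 [338.3 124.7]
```

View pics/c8.png

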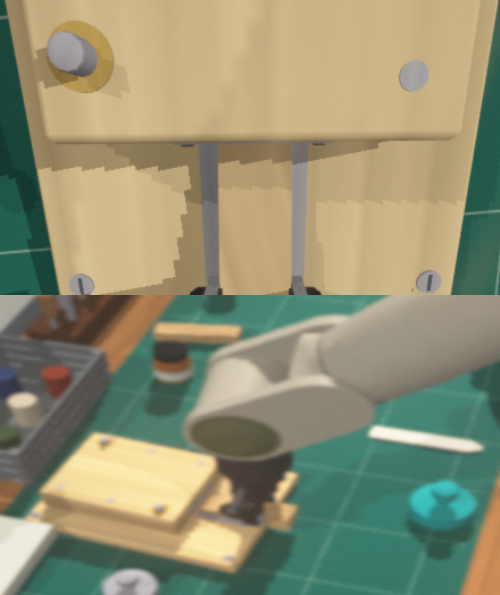

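The top half stands clear of the board. Wedge depth is about 27 mm, which gives a gap of about 3.5 mm. The push is steady at 14 N and the fingers are off the mould. The weight was last seen upright on the pad. I'm handing in.

```bash
python3 -c "
from rig import ctrl
print(ctrl.finish_job())"
```

```text
the job is handed in; nothing more can be done
None
```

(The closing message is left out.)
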